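Push the tip box home into its loading bay

ROBOT

A 6-joint arm with a two-finger parallel gripper is mounted at the origin on a cart in front of the work surface, level with it; the furniture and walls round the work are solid. World frame = base frame: x ahead of the robot, y to its left, z up, the work surface at z = 0. Lengths are in mm, angles in rad, forces in N, time in s.
With the tool pointing down it reaches from about 300 to 775 mm from the base axis. Payload 14.6 kg.
Tool frame: the origin (TCP) lies midway between the tips of the shut fingers; the grasp point (between the pads) lies 19 mm behind it (grasp_offset is the distance from the TCP to the grasp point, in mm); z points along the fingers, y is the line along which they close (so a half turn about z gives the same grasp; the last joint's range is limited). The gripper opens to 94 mm and grips with 3 to 60 N. Pads are 16 mm wide; open, the fingers measure 119 mm over their backs; the gripper's body (75 mm by 177 mm) begins 78 mm behind the grasp point.
Start: joints at [1.19, 0.3, 1.521, -0, 1.321, -0.067], TCP at [169.769, 523.132, 168.346] pointing down, gripper open.
Joint ranges: [-3.03, 3.03], [-0.79, 2.21], [0.23, 2.52], [-1.04, 4.18], [0, 3.07], [-2.55, 2.55]. Speed limits (rad/s): [2.22, 2.22, 2.57, 3.14, 3.14, 3.14].

INTERFACE

Orientations are given as a unit quaternion [w, x, y, z].
In Python, from plant import * gives the robot as it stands.
- The arm moves only by the shell command python3 -m creep 'ROWS' [OPENING] [FORCE]. ROWS is JSON, a list of rows, each an object of numbers: "x", "y", "z": the shift along the tool's x, y, z in mm; "wx", "wy", "wz": the turn, a rotation vector about the tool's x, y, z in rad. In form: [{"x": .., "y": .., "z": .., "wx": .., "wy": .., "wz": ..}, ...]. A call has 1 to 10 rows; each row is the pose to reach, as a shift and turn from the pose commanded when the call began, along the tool's axes at that moment; what a row does not reach only later rows make up. A row lasts 1/8 s, in which the tool goes at most 62.5 mm and 10.7 degrees, less where a joint would pass 70% of its speed; a pose out of reach is approached as far as the arm can. A call with a gripper value outside its range is refused whole. OPENING is the opening, from 0 (shut) to 1 (fully open), set as the call begins (- or left out, the last holds). The fingers move at their own pace and stop on an object; FORCE is the grip in N (left out, the last holds). Time passes only in rows, so rows that repeat a pose let the fingers close. It gives the time, the measured TCP pose, the force, the opening and the grip force at its end, in the units of the state.
- read_state(): the state, without advancing time (a new reading comes with each control period).
- capture(name): name is "scene" or "top" or "wrist"; returns a dict with "img" (384x512x3 uint8, blue, green, red), "fx", "fy", "cx", "cy" (pixels), "xyz" and "rotation" of the camera in the world; the wrist camera has in their place "mount" (4x4, takes a point from camera to tool coordinates, whose origin is the TCP and whose axes are the flange's). Camera axes: x right, y down, z forward; pixel columns grow to the right and rows downward; lengths in mm; the calibration is good to about 2 mm. A picture is of the moment at which its call begins: read the wrist's pose just before it. There is no depth.
- job_done(): hands the job in; it is judged then, once.
Trained networks look in a picture, given as the dict that the camera call returned (one of the last four; its "shot" number tells which), for a name from the list of things; names that differ only in an ending like _2 or _b are one class to them, and where a whole thing is asked for, a point or a joint stands for the part that bears it (a point fixed in the world has none). Each returns a list of dicts, best first, with "confidence" (0 to 1); they miss things now and then, are a little off and sometimes report something else, mostly with a low value. They report only what shows in the picture. A call takes as long as a camera call. They do not tell look-alikes from the thing itself.
- regions_of(label, picture): "mask" (384x512 bool, what is visible of it) and "box" ([left, top, width, height] in pixels, round what is visible of it).
The state is a dict: "time": time; "q": joint angles; "joint_velocities": joint speeds; "tau": joint torques, N m; "position": TCP position; "orientation": TCP orientation; "contact_force": force on the tool from outside, world axes, zero at the start; "moment": the same for the moment, N m; "gripper_width": finger opening in mm; "grip_force": force on a finger pad.
Only numpy, scipy, OpenCV 4.12 (cv2) and the standard library are available. Lean on these libraries where they do the work, as an engineer would, in place of code of your own. Each camera call takes 0.05 s, during which the arm holds its last target. There are 200 camera calls.

TASK

Push the blue pipette tip box across the worktop, without lifting or tipping it, into the aluminium loading bay through its open end, until it sits square and fully home against the end stop with the orange bar. Leave the other things on the worktop where they stand.

Things in the scene. Friction and masses are not known exactly. Their poses are not given: they have to be found in the camera images.
- tip_box: Blue tip box with a shut clear lid, loose, 0.2 to 0.42 kg. Its upright walls reach 40 mm to -x, 38 mm to +x and 59 mm to either end of y; 79 mm high (lid above 46 mm; its lips overhang a few mm, harmlessly). Origin: centre of the underside, z up. It starts 28 to 34 cm from home, -y end roughly towards the open end of the bay.
- loading_bay: Aluminium bay fixed to the worktop, no floor: two rails along its y, 25 mm high, 90 mm apart; end stop with orange bar (top 34 mm) whose face is at y = -59 mm. Rails are straight up to y = 8 mm, then flare to 117 mm apart at y = 36 mm, the open end. Origin: on the worktop, where the box's origin lies when home and centred (box then sticks out 23 mm), its axes parallel to the bay's.
- reagent_bottle: Bystander: clear glass reagent bottle with blue screw cap, 86 mm wide, 176 mm tall, at the back. Origin: centre of its underside.
- wash_bottle: Bystander: white squeeze bottle with red cap and red swan neck, 208 mm tall, at the back. Origin: on its underside.
- white_tip_box: Bystander: white tip box with yellow tips, 86 x 120 x 79 mm, at the back; not the one to move. Origin: centre of its underside.
- tube_rack: Bystander: empty blue tube rack, 44 x 130 x 50 mm, at the left. Origin: centre of its underside.
- vial_red: Bystander: white vial with red cap, 27 mm wide, 51 mm tall, on the robot's side of the bay. Origin: centre of its underside.
- vial_white: Bystander: white vial with white cap, 27 mm wide, 51 mm tall, on the robot's side of the bay. Origin: centre of its underside.
- tape_roll: Bystander: roll of yellow tape lying flat, 72 mm across, 18 mm high, at the left. Origin: centre of its underside.
- timer: Bystander: small white timer with three buttons, 62 x 62 x 18 mm, lying left of the bay. Origin: centre of its underside.
There are look-alikes about, which are no part of the job. Leave any green or pink look-alike of the tip_box alone.

How it is judged:
By the outcome, as a careful person would: the job done as asked, in the order asked, and still so for the second after the job is handed in, with the robot touching nothing.
It also fails if it takes over 48 s, if anything falls off the work surface, if the arm or the gripper's body presses on something with over 40 N, if the wrist force passes 120 N, or if a joint passes its speed limit or range.

## Working session

There is one attempt and no reset: what is moved stays moved. The work goes in short steps, Python scripts to look and compute and a shell command to move; the robot and the scene stay as the last step left them, time stands still between calls to the robot, and variables do not carry over. Pictures are saved under pics/ and viewed, at most 10 in all, crops included, and the job is handed in when it is done.

```bash
ls; mkdir -p pics; cat > h.py <<'E'
from plant import *
import numpy as np, cv2
def ray(c,u,v,z):
    R=np.array(c["rotation"]);R=R.reshape(3,3) if R.size==9 else None
    d=R@np.array([(u-c["cx"])/c["fx"],(v-c["cy"])/c["fy"],1]);o=np.array(c["xyz"],float)
    return (o+d*(z-o[2])/d[2])[:2]
def proj(c,P):
    R=np.array(c["rotation"]).reshape(3,3);p=(np.atleast_2d(P)-np.array(c["xyz"]))@R
    return np.c_[p[:,0]/p[:,2]*c["fx"]+c["cx"],p[:,1]/p[:,2]*c["fy"]+c["cy"]]
E
python3 - <<'E'
from h import *
s=read_state();print(s)
for n in("top","scene"):
    c=capture(n);cv2.imwrite(f"pics/{n}1.png",c["img"]);print({k:v for k,v in c.items() if k!="img"})
    for l in("tip_box","loading_bay","vial_red","vial_white","timer"):
        for r in regions_of(l,c)[:3]:
            b=r["box"];print(n,l,round(r["confidence"],2),b,ray(c,b[0]+b[2]/2,b[1]+b[3]/2,0).round())
E
```

```text
pics
{'time': 0.0, 'q': array([ 1.19037638e+00,  3.00441437e-01,  1.52159629e+00,  3.15815990e-05,
        1.32063495e+00, -6.66089745e-02]), 'joint_velocities': array([-0.00195419, -0.0002919 , -0.00222876, -0.00063063, -0.00120786,
        0.00140819]), 'tau': array([-6.79278546e-04, -5.31802046e+01, -3.52741206e+01,  7.08357012e-02,
        2.42969021e-02, -9.86493046e-05]), 'position': array([169.66741598, 522.87005307, 167.79617085]), 'orientation': array([-1.34614292e-04,  1.56266307e-01,  9.87714812e-01, -5.23186713e-04]), 'contact_force': array([ 0.01421966, -0.2114631 , -0.40955492]), 'moment': array([-0.00212727, -0.03368447, -0.07869926]), 'grip_force': 0.0, 'gripper_width': 94.19652276872038}
{'fx': 402.8723726328377, 'fy': 402.8723726328377, 'cx': 253.32916419082505, 'cy': 189.91993398631004, 'xyz': array([ 423.95129814,   13.43390881, 1462.14242684]), 'rotation': array([-0.03211166,  0.71201741, -0.70039714,  0.03799861]), 'shot': 1}Traceback (most recent call last):
  File "<stdin>", line 7, in <module>
  File "h.py", line 5, in ray
    d=R@np.array([(u-c["cx"])/c["fx"],(v-c["cy"])/c["fy"],1]);o=np.array(c["xyz"],float)
      ~^~~~~~~~~~~~~~~~~~~~~~~~~~~~~~~~~~~~~~~~~~~~~~~~~~~~~~
ValueError: matmul: Input operand 0 does not have enough dimensions (has 0, gufunc core with signature (n?,k),(k,m?)->(n?,m?) requires 1)
```

Rotation is a quaternion.

```bash
cat > h.py <<'E'
from plant import *
import numpy as np, cv2
from scipy.spatial.transform import Rotation as Ro
def q2R(q): return Ro.from_quat(np.roll(np.array(q),-1)).as_matrix()
def ray(c,u,v,z):
    d=q2R(c["rotation"])@np.array([(u-c["cx"])/c["fx"],(v-c["cy"])/c["fy"],1]);o=np.array(c["xyz"],float)
    return (o+d*(z-o[2])/d[2])[:2]
def proj(c,P):
    p=(np.atleast_2d(P)-np.array(c["xyz"]))@q2R(c["rotation"])
    return np.c_[p[:,0]/p[:,2]*c["fx"]+c["cx"],p[:,1]/p[:,2]*c["fy"]+c["cy"]]
E
python3 - <<'E'
from h import *
for n in("top","scene"):
    c=capture(n);cv2.imwrite(f"pics/{n}1.png",c["img"]);print(c["xyz"])
    for l in("tip_box","loading_bay","vial_red","vial_white","timer"):
        for r in regions_of(l,c)[:3]:
            b=r["box"];m=np.argwhere(r["mask"])[:,::-1].astype(np.float32)
            print(n,l,round(r["confidence"],2),b,ray(c,b[0]+b[2]/2,b[1]+b[3]/2,0).round(),[ray(c,*p,0).round().tolist() for p in cv2.boxPoints(cv2.minAreaRect(m))])
E
```

```text
[ 423.95129814   13.43390881 1462.14242684]
top tip_box 0.92 [353.6, 146.9, 42.5, 37.5] [ 667. -443.] [[674.0, -365.0], [748.0, -432.0], [662.0, -524.0], [589.0, -457.0]]
top tip_box 0.77 [307.8, 245.7, 34.8, 21.1] [ 334. -260.] [[377.0, -187.0], [379.0, -313.0], [294.0, -313.0], [292.0, -187.0]]
top tip_box 0.61 [227.5, 112.0, 22.9, 37.0] [790.  59.] [[847.0, 108.0], [849.0, 19.0], [736.0, 17.0], [734.0, 106.0]]
top loading_bay 0.82 [221.7, 188.1, 30.7, 37.6] [507.  61.] [[443.0, 121.0], [577.0, 116.0], [573.0, 7.0], [438.0, 13.0]]
top vial_red 0.41 [256.4, 241.3, 9.7, 8.2] [369. -29.] [[385.0, -17.0], [385.0, -43.0], [360.0, -43.0], [360.0, -18.0]]
top vial_white 0.72 [115.3, 225.4, 41.7, 22.2] [394. 421.] [[390.0, 503.0], [439.0, 495.0], [413.0, 350.0], [364.0, 358.0]]
top vial_white 0.52 [215.7, 239.6, 10.9, 4.9] [379. 115.] [[379.0, 130.0], [397.0, 113.0], [381.0, 96.0], [363.0, 114.0]]
top vial_white 0.5 [228.6, 112.9, 21.8, 32.4] [795.  57.] [[847.0, 108.0], [849.0, 19.0], [732.0, 17.0], [730.0, 106.0]]
top timer 0.8 [161.6, 159.7, 18.4, 20.6] [638. 305.] [[659.0, 350.0], [676.0, 287.0], [610.0, 269.0], [593.0, 331.0]]
[   45.72529776 -1125.04761854   806.22836032]
scene tip_box 0.8 [205.6, 232.0, 35.4, 33.2] [ 350. -200.] [[291.0, -138.0], [396.0, -88.0], [396.0, -286.0], [303.0, -320.0]]
scene tip_box 0.55 [259.2, 223.5, 36.6, 38.6] [ 526. -251.] [[503.0, -152.0], [621.0, -165.0], [550.0, -338.0], [447.0, -323.0]]
scene loading_bay 0.88 [219.0, 184.7, 39.2, 21.5] [525.  87.] [[472.0, 179.0], [620.0, 131.0], [567.0, 5.0], [430.0, 51.0]]
scene vial_red 0.42 [205.9, 209.6, 9.8, 14.8] [373.  -9.] [[378.0, 54.0], [409.0, 46.0], [380.0, -52.0], [351.0, -43.0]]
```

View pics/top1.png

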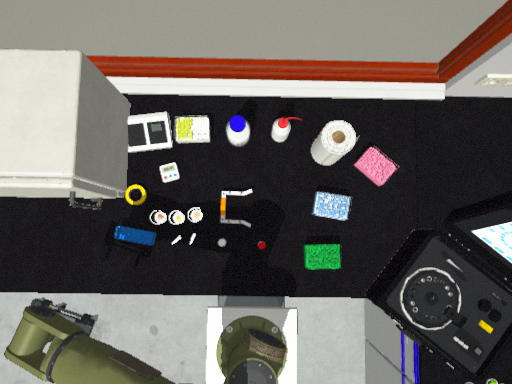

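View pics/scene1.png

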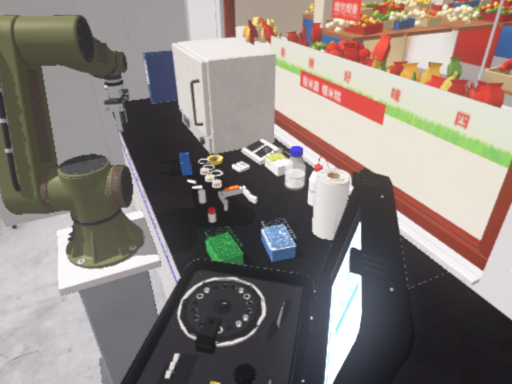

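The top view shows the blue box at (332,206), and the bay at (235,208) with the orange stop at x≈223 and its open end towards the box (right, world -y). Next I measure both more finely.

```bash
python3 - <<'E'
from h import *
c=capture("top");im=c["img"]
h=cv2.cvtColor(im,cv2.COLOR_BGR2HSV).astype(int)
b=im.astype(int)
m=np.zeros(im.shape[:2],bool);m[185:228,305:360]=(b.max(2)>75)[185:228,305:360]
p=np.argwhere(m)[:,::-1].astype(np.float32);r=cv2.minAreaRect(p)
print("box",r,ray(c,*r[0],79),[ray(c,*q,79).round().tolist() for q in cv2.boxPoints(r)])
o=(h[...,0]>5)&(h[...,0]<22)&(h[...,1]>150)&(h[...,2]>100);o[:185]=0;o[232:]=0;o[:,:212]=0;o[:,240:]=0
p=np.argwhere(o)[:,::-1].astype(np.float32);r=cv2.minAreaRect(p);print("bar",r,[ray(c,*q,34).round().tolist() for q in cv2.boxPoints(r)])
cr=cv2.resize(im[170:260,205:365],None,fx=5,fy=5,interpolation=cv2.INTER_CUBIC);cv2.imwrite("pics/c1.png",cr)
w=capture("wrist");print(w["mount"],w["fx"],w["cx"],w["cy"])
E
```

```text
box ((331.63348388671875, 205.54925537109375), (37.7498664855957, 25.634357452392578), 10.784297943115234) [ 512.17957335 -267.44209563] [[480.0, -195.0], [567.0, -212.0], [545.0, -340.0], [458.0, -323.0]]
bar ((222.5, 206.0), (16.0, 5.0), 90.0) [[535.0, 121.0], [536.0, 103.0], [479.0, 102.0], [479.0, 119.0]]
[[ 4.75037979e-04 -9.62296492e-01 -2.72002273e-01  7.86592724e+01]
 [ 9.99999563e-01  2.37949069e-04  9.04625592e-04 -5.29898890e-02]
 [-8.05795345e-04 -2.72002584e-01  9.62296184e-01 -2.15318319e+02]
 [ 0.00000000e+00  0.00000000e+00  0.00000000e+00  1.00000000e+00]] 268.23673485416 255.19972456153494 186.7446187343007
```

View pics/c1.png

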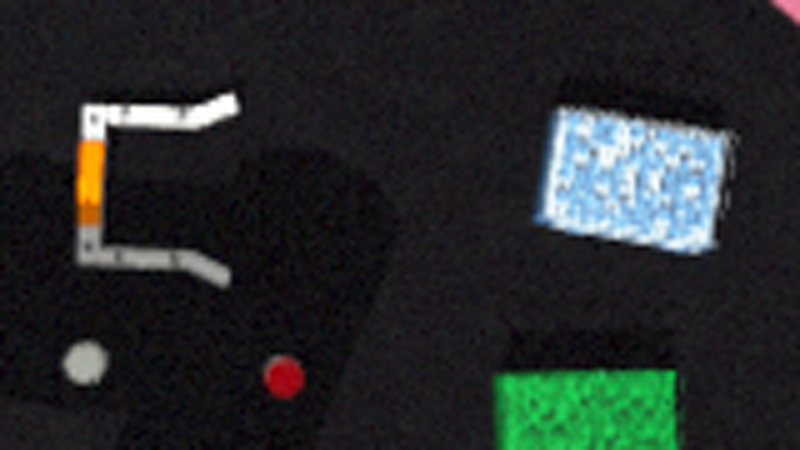

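```bash
python3 - <<'E'
from h import *
c=capture("scene");t=capture("top")
print("roll base scene",[ray(c,u,v,0).round() for u,v in((314,228),(328,238),(340,235))])
print("roll top edges base",[ray(t,u,v,0).round() for u,v in((311,150),(325,165),(345,160))],"height100",[ray(t,u,v,100).round() for u,v in((311,150),(325,165),(345,160))])
f=lambda x,y,z:ray(t,205+x/5,170+y/5,z).round(1)
print("up",f(108,115,25),f(195,118,25),f(235,103,25),"lo",f(90,258,25),f(180,260,25),f(228,278,25),"stop inner",f(104,145,34),f(102,240,34))
E
```

```text
roll base scene [array([ 682., -234.]), array([ 695., -303.]), array([ 742., -307.])]
roll top edges base [array([ 721., -208.]), array([ 666., -260.]), array([ 686., -333.])] height100 [array([ 701., -193.]), array([ 650., -241.]), array([ 668., -310.])]
up [554.4  98.1] [553.3  35.8] [564.5   7.3] lo [452.1 108.6] [451.7  44.6] [439.5  10.3] stop inner [532.1  99.9] [464.7  99.8]
```

```bash
python3 -m creep '[{"x":-42,"y":-38,"z":-3,"wz":0.1},{"x":-84,"y":-76,"z":-6,"wz":0.22},{"x":-126,"y":-114,"z":-9,"wz":0.34},{"x":-168,"y":-152,"z":-12,"wz":0.46},{"x":-210,"y":-190,"z":-15,"wz":0.58},{"x":-252,"y":-228,"z":-18,"wz":0.7},{"x":-294,"y":-266,"z":-20,"wz":0.82},{"x":-336,"y":-304,"z":-20,"wz":0.94},{"x":-378,"y":-342,"z":-20,"wz":1.06},{"x":-410,"y":-370,"z":-20,"wz":1.15}]' 0.5
```

```text
invalid input at $[0]: expected keys x, y, z, wx, wy, wz
```

```bash
cat >> h.py <<'E'
def goto(x,y,z,yaw=None):
    s=read_state();R=q2R(s["orientation"]);d=R.T@(np.array([x,y,z])-s["position"])
    a=np.degrees(np.arctan2(R[1,0],R[0,0]));print("t",s["time"],"pos",s["position"].round(1),"x-axis deg",a.round(2),"tool shift",d.round(1),"wz",None if yaw is None else np.radians(a-yaw).round(4),"F",s["contact_force"].round(1),"tilt",R[2].round(3))
E
python3 -c "
from h import *
goto(505,-60,190,90)"
```

```text
t 0.9 pos [169.8 523.1 168.3] x-axis deg 162.02 tool shift [-498.9 -451.2  -21.6] wz 1.257 F [-0.4  0.5  0.2] tilt [ 0. -0. -1.]
```

```bash
python3 -m creep '[{"x":-42,"y":-38,"z":-3,"wx":0,"wy":0,"wz":0.1},{"x":-84,"y":-76,"z":-6,"wx":0,"wy":0,"wz":0.22},{"x":-126,"y":-114,"z":-9,"wx":0,"wy":0,"wz":0.34},{"x":-168,"y":-152,"z":-12,"wx":0,"wy":0,"wz":0.46},{"x":-210,"y":-190,"z":-15,"wx":0,"wy":0,"wz":0.58},{"x":-252,"y":-228,"z":-18,"wx":0,"wy":0,"wz":0.7},{"x":-294,"y":-266,"z":-20,"wx":0,"wy":0,"wz":0.82},{"x":-336,"y":-304,"z":-20,"wx":0,"wy":0,"wz":0.94},{"x":-378,"y":-342,"z":-20,"wx":0,"wy":0,"wz":1.06},{"x":-410,"y":-370,"z":-20,"wx":0,"wy":0,"wz":1.15}]' 0.5; python3 -c "
from h import *
goto(505,-60,190,90)"
```

```text
time: 2.15
position: [446.3, 42.6, 188.5]
orientation: [0.0, 0.67, 0.742, 0.0]
contact_force: [0.8, 0.3, 0.1]
gripper_width: 46.7
grip_force: 0.0
t 2.15 pos [446.3  42.6 188.5] x-axis deg 95.87 tool shift [-108.1   47.9   -1.5] wz 0.1024 F [0.8 0.3 0.1] tilt [-0.  0. -1.]
```

```bash
python3 -m creep '[{"x":-40,"y":18,"z":0,"wx":0,"wy":0,"wz":0.04},{"x":-80,"y":36,"z":0,"wx":0,"wy":0,"wz":0.08},{"x":-108,"y":48,"z":0,"wx":0,"wy":0,"wz":0.1},{"x":-108,"y":48,"z":0,"wx":0,"wy":0,"wz":0.1},{"x":-108,"y":48,"z":0,"wx":0,"wy":0,"wz":0.1}]'; python3 - <<'E'
from h import *
s=read_state();c=capture("wrist");cv2.imwrite("pics/w1.png",c["img"])
import pickle;pickle.dump((s,c),open("w1.pkl","wb"))
for l in("tip_box","loading_bay"):
    for r in regions_of(l,c)[:2]:print(l,r["confidence"],r["box"])
E
```

```text
time: 2.78
position: [504.5, -57.1, 188.3]
orientation: [-0.0, 0.704, 0.71, -0.0]
contact_force: [-0.2, 0.3, 0.7]
gripper_width: 47.2
grip_force: 0.0
tip_box 0.66 [113.7, 242.3, 65.8, 19.8]
tip_box 0.65 [229.9, 253.2, 62.5, 87.5]
loading_bay 0.62 [206.2, 28.7, 101.1, 94.9]
```

View pics/w1.png

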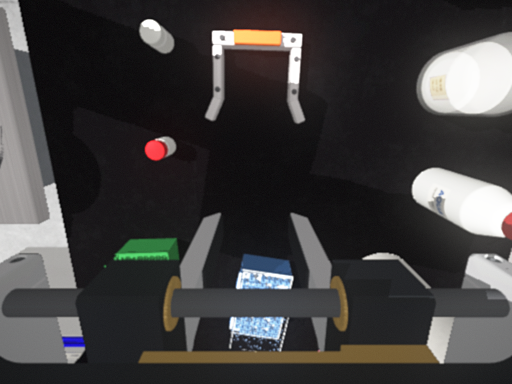

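```bash
cat >> h.py <<'E'
import pickle
def wcam(s,c):
    M=np.array(c["mount"]);R=q2R(s["orientation"])
    W=R@M[:3,:3];q=Ro.from_matrix(W).as_quat();return dict(c,rotation=np.roll(q,1),xyz=s["position"]+R@M[:3,3])
E
python3 - <<'E'
from h import *
s,c=pickle.load(open("w1.pkl","rb"));w=wcam(s,c)
cv2.imwrite("pics/w1c.png",cv2.resize(c["img"][22:130,198:318],None,fx=5.5,fy=5.5,interpolation=cv2.INTER_CUBIC))
E
```

```text
(no output)
```

View pics/w1c.png

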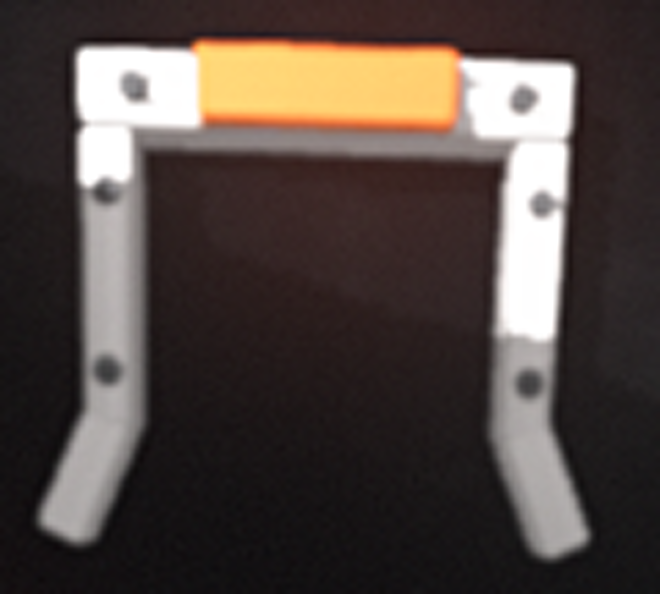

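```bash
python3 - <<'E'
from h import *
s,c=pickle.load(open("w1.pkl","rb"));w=wcam(s,c)
f=lambda x,y,z:ray(w,198+(x+.5)/5.5-.5,22+(y+.5)/5.5-.5,z)
A=[f(147,150,0),f(500,161,0),f(148,420,0),f(490,437,0)]
for a in A:print(a.round(1))
a=np.array(A);mid=(a[0]+a[1])/2;m2=(a[2]+a[3])/2;d=mid-m2;print("w",np.linalg.norm(a[0]-a[1]),np.linalg.norm(a[2]-a[3]),"len",np.linalg.norm(d),"ang",np.degrees(np.arctan2(d[1],d[0])),"perp",np.degrees(np.arctan2(*(a[1]-a[0])[::-1])))
t=[f(77,118,25),f(569,140,25),f(200,120,34),f(460,130,34)];print(np.round(t,1))
E
```

```text
[461.7 103.4]
[549.4 101.6]
[460.4  39.7]
[549.5  36.2]
w 87.75712503613003 89.15272122539479 len 64.57325756740536 ang 89.50316700778406 perp -1.179582183216149
[[448.3 105. ]
 [562.5 101.2]
 [477.4 102.8]
 [536.3 101.2]]
```

```bash
python3 -c "
from h import *
goto(510,-385,185,88.9);goto(510,-385,15)"
```

```text
t 2.925 pos [504.6 -56.8 188.6] x-axis deg 90.47 tool shift [-328.2    2.7    3.6] wz 0.0274 F [-0.1 -1.2 -0.1] tilt [-0.  0. -1.]
t 2.925 pos [504.6 -56.8 188.6] x-axis deg 90.47 tool shift [-328.2    2.7  173.6] wz None F [-0.1 -1.2 -0.1] tilt [-0.  0. -1.]
```

```bash
python3 -m creep '[{"x":-45,"y":0,"z":0,"wx":0,"wy":0,"wz":0.01},{"x":-90,"y":1,"z":0,"wx":0,"wy":0,"wz":0.02},{"x":-135,"y":1,"z":0,"wx":0,"wy":0,"wz":0.027},{"x":-180,"y":2,"z":0,"wx":0,"wy":0,"wz":0.027},{"x":-225,"y":2,"z":0,"wx":0,"wy":0,"wz":0.027},{"x":-270,"y":3,"z":0,"wx":0,"wy":0,"wz":0.027},{"x":-310,"y":3,"z":0,"wx":0,"wy":0,"wz":0.027},{"x":-328,"y":3,"z":2,"wx":0,"wy":0,"wz":0.027},{"x":-328,"y":3,"z":4,"wx":0,"wy":0,"wz":0.027},{"x":-328,"y":3,"z":4,"wx":0,"wy":0,"wz":0.027}]'; python3 - <<'E'
from h import *
goto(510,-385,15,88.9)
s=read_state();c=capture("wrist");cv2.imwrite("pics/w2.png",c["img"]);pickle.dump((s,c),open("w2.pkl","wb"))
E
```

```text
time: 4.18
position: [510.4, -384.1, 184.3]
orientation: [-0.0, 0.714, 0.7, 0.0]
contact_force: [0.1, 0.2, -0.4]
gripper_width: 47.2
grip_force: 0.0
t 4.175 pos [ 510.4 -384.1  184.3] x-axis deg 88.92 tool shift [ -0.9  -0.4 169.3] wz 0.0003 F [ 0.1  0.2 -0.4] tilt [ 0. -0. -1.]
```

View pics/w2.png

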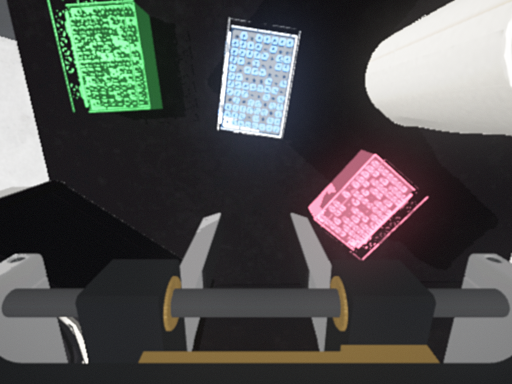

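The blue lid has corners (229,18), (300,30), (285,137) and (218,128). The nearest pink corner is (308,210), close to where the right finger will come down, so I check clearances.

```bash
python3 - <<'E'
from h import *
s,c=pickle.load(open("w2.pkl","rb"));w=wcam(s,c)
P=np.array([ray(w,*p,79) for p in((229,18),(300,30),(285,137),(218,128))]);print(P.round(1),P.mean(0).round(1))
d=(P[0]+P[1]-P[2]-P[3]);print("heading",np.degrees(np.arctan2(d[1],d[0])),np.linalg.norm(d)/2)
for p in((308,210),(318,222),(370,150),(365,260)):print("pink",p,ray(w,*p,79).round(),ray(w,*p,40).round(),ray(w,*p,0).round())
E
```

```text
[[ 486.6 -210. ]
 [ 561.8 -222.7]
 [ 547.1 -335.1]
 [ 468.6 -323.3]] [ 516.  -272.8]
heading 81.77193495730066 113.99068224518436
pink (308, 210) [ 577. -427.] [ 585. -442.] [ 593. -458.]
pink (318, 222) [ 591. -444.] [ 600. -461.] [ 610. -478.]
pink (370, 150) [ 649. -352.] [ 665. -358.] [ 682. -364.]
pink (365, 260) [ 657. -501.] [ 674. -524.] [ 692. -549.]
```

```bash
python3 -m creep '[{"x":0,"y":1,"z":35,"wx":0,"wy":0,"wz":0},{"x":0,"y":1,"z":75,"wx":0,"wy":0,"wz":0},{"x":0,"y":1,"z":115,"wx":0,"wy":0,"wz":0},{"x":0,"y":1,"z":145,"wx":0,"wy":0,"wz":0},{"x":0,"y":1,"z":165,"wx":0,"wy":0,"wz":0},{"x":0,"y":1,"z":169,"wx":0,"wy":0,"wz":0},{"x":0,"y":1,"z":169,"wx":0,"wy":0,"wz":0}]'
python3 -m creep '[{"x":12,"y":0,"z":0,"wx":0,"wy":0,"wz":0},{"x":24,"y":0,"z":0,"wx":0,"wy":0,"wz":0},{"x":36,"y":0,"z":0,"wx":0,"wy":0,"wz":0},{"x":48,"y":0,"z":0,"wx":0,"wy":0,"wz":0},{"x":60,"y":0,"z":0,"wx":0,"wy":0,"wz":0},{"x":72,"y":0,"z":0,"wx":0,"wy":0,"wz":0},{"x":84,"y":0,"z":0,"wx":0,"wy":0,"wz":0},{"x":94,"y":0,"z":0,"wx":0,"wy":0,"wz":0},{"x":100,"y":0,"z":0,"wx":0,"wy":0,"wz":0},{"x":100,"y":0,"z":0,"wx":0,"wy":0,"wz":0}]'
python3 - <<'E'
from h import *
goto(505,-85,15,88.9)
s=read_state();c=capture("wrist");pickle.dump((s,c),open("w3.pkl","wb"));t=capture("top")
a=cv2.resize(t["img"][170:260,220:370],(600,360),interpolation=cv2.INTER_CUBIC)
cv2.imwrite("pics/w3.png",np.vstack([cv2.resize(c["img"][:300],(600,240) if 0 else (410,240)) if 0 else np.pad(c["img"][:230],((0,0),(0,88),(0,0))),a]))
E
```

```text
time: 5.1
position: [511.6, -385.8, 16.3]
orientation: [0.001, 0.714, 0.7, 0.0]
contact_force: [-0.7, -0.2, 0.3]
gripper_width: 47.2
grip_force: 0.0
time: 6.35
position: [513.0, -285.0, 15.2]
orientation: [-0.0, 0.714, 0.7, 0.0]
contact_force: [0.4, -0.7, -0.5]
gripper_width: 47.2
grip_force: 0.0
t 6.35 pos [ 513.  -285.    15.2] x-axis deg 88.87 tool shift [199.8 -11.9   0.3] wz -0.0004 F [ 0.4 -0.7 -0.5] tilt [ 0.001 -0.    -1.   ]
```

View pics/w3.png

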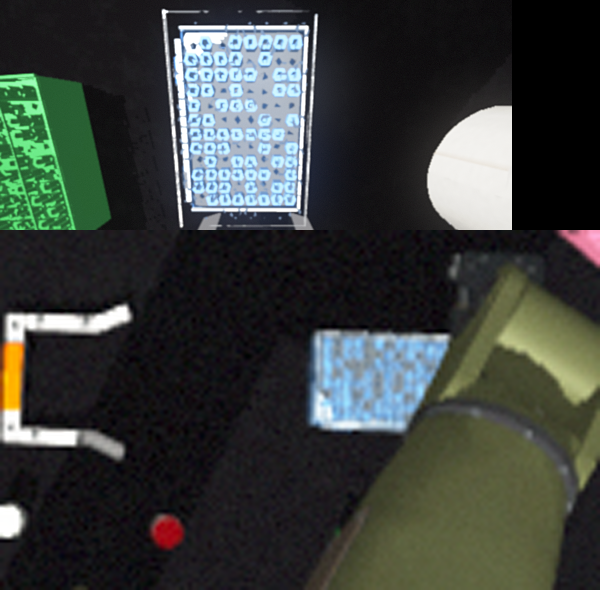

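```bash
python3 - <<'E'
from h import *
s,c=pickle.load(open("w3.pkl","rb"));w=wcam(s,c)
P=np.array([ray(w,*p,79) for p in((163,12),(317,14),(305,225),(182,225))]);print(P.round(1))
d=(P[0]+P[1]-P[2]-P[3]);print("heading",np.degrees(np.arctan2(d[1],d[0])))
P=np.array([ray(w,*p,40) for p in((180,29),(307,29),(302,210),(187,210))]);print(P.round(1))
d=(P[0]+P[1]-P[2]-P[3]);print("heading",np.degrees(np.arctan2(d[1],d[0])))
E
```

```text
[[ 470.5 -157.8]
 [ 546.9 -160.1]
 [ 544.5 -273.5]
 [ 469.3 -272.1]]
heading 89.08086606274544
[[ 468.6 -155. ]
 [ 549.  -156.6]
 [ 549.3 -278.6]
 [ 462.3 -277. ]]
heading 88.57838775989323
```

```bash
python3 -m creep '[{"x":10,"y":-0.5,"z":0,"wx":0,"wy":0,"wz":0},{"x":24,"y":-1,"z":0,"wx":0,"wy":0,"wz":0},{"x":38,"y":-2,"z":0,"wx":0,"wy":0,"wz":0},{"x":52,"y":-3,"z":0,"wx":0,"wy":0,"wz":0},{"x":66,"y":-4,"z":0,"wx":0,"wy":0,"wz":0},{"x":80,"y":-5,"z":0,"wx":0,"wy":0,"wz":0},{"x":94,"y":-6,"z":0,"wx":0,"wy":0,"wz":0},{"x":108,"y":-7,"z":0,"wx":0,"wy":0,"wz":0},{"x":118,"y":-7.5,"z":0,"wx":0,"wy":0,"wz":0},{"x":120,"y":-7.5,"z":0,"wx":0,"wy":0,"wz":0}]'
python3 - <<'E'
from h import *
goto(505,-85,15,88.9)
s=read_state();c=capture("wrist");pickle.dump((s,c),open("w4.pkl","wb"));t=capture("top")
a=cv2.resize(t["img"][180:250,205:335],(650,350),interpolation=cv2.INTER_CUBIC)
cv2.imwrite("pics/w4.png",np.vstack([np.pad(c["img"][:230],((0,0),(0,138),(0,0))),a]))
E
```

```text
time: 7.7
position: [508.0, -164.9, 15.4]
orientation: [-0.0, 0.714, 0.7, -0.0]
contact_force: [0.2, -0.4, -1.2]
gripper_width: 47.2
grip_force: 0.6
t 7.7 pos [ 508.  -164.9   15.4] x-axis deg 88.89 tool shift [79.8 -4.6  0.4] wz -0.0001 F [ 0.2 -0.4 -1.2] tilt [-0. -0. -1.]
```

View pics/w4.png

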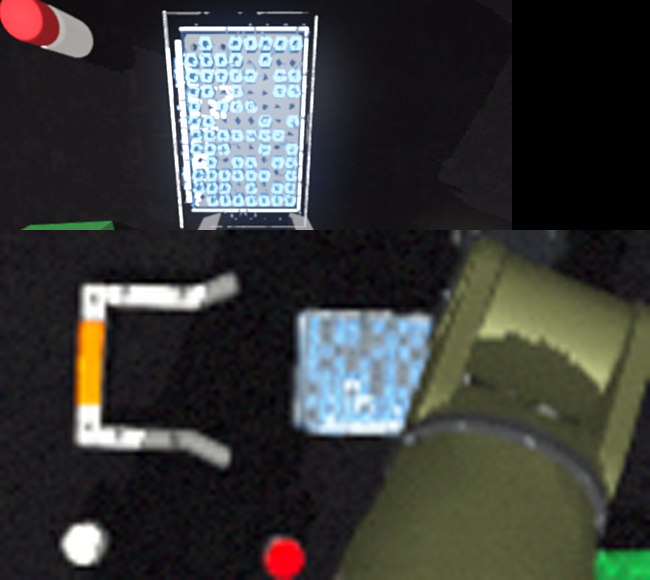

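```bash
python3 -m creep '[{"x":8,"y":0,"z":0,"wx":0,"wy":0,"wz":0},{"x":21,"y":-0.3,"z":0,"wx":0,"wy":0,"wz":0},{"x":34,"y":-0.6,"z":0,"wx":0,"wy":0,"wz":0},{"x":47,"y":-0.8,"z":0,"wx":0,"wy":0,"wz":0},{"x":60,"y":-1,"z":0,"wx":0,"wy":0,"wz":0},{"x":73,"y":-1,"z":0,"wx":0,"wy":0,"wz":0},{"x":86,"y":-1,"z":0,"wx":0,"wy":0,"wz":0},{"x":99,"y":-1,"z":0,"wx":0,"wy":0,"wz":0},{"x":109,"y":-1,"z":0,"wx":0,"wy":0,"wz":0},{"x":112,"y":-1,"z":0,"wx":0,"wy":0,"wz":0}]'
python3 -m creep '[{"x":3,"y":0,"z":0,"wx":0,"wy":0,"wz":0},{"x":7,"y":0,"z":0,"wx":0,"wy":0,"wz":0},{"x":11,"y":0,"z":0,"wx":0,"wy":0,"wz":0},{"x":15,"y":0,"z":0,"wx":0,"wy":0,"wz":0},{"x":18,"y":0,"z":0,"wx":0,"wy":0,"wz":0},{"x":20,"y":0,"z":0,"wx":0,"wy":0,"wz":0},{"x":20,"y":0,"z":0,"wx":0,"wy":0,"wz":0}]'
```

```text
time: 9.05
position: [509.2, -52.9, 15.3]
orientation: [-0.0, 0.714, 0.7, -0.0]
contact_force: [-0.0, -2.1, 1.7]
gripper_width: 47.1
grip_force: 1.2
time: 9.93
position: [509.5, -33.2, 15.3]
orientation: [-0.0, 0.714, 0.7, 0.0]
contact_force: [-0.4, -0.1, -0.5]
gripper_width: 47.0
grip_force: 0.0
```

Still no contact with the stop, so I creep on in small steps and watch the force.

```bash
python3 -m creep '[{"x":1,"y":0,"z":0,"wx":0,"wy":0,"wz":0},{"x":2,"y":0,"z":0,"wx":0,"wy":0,"wz":0},{"x":3,"y":0,"z":0,"wx":0,"wy":0,"wz":0},{"x":4,"y":0,"z":0,"wx":0,"wy":0,"wz":0},{"x":5,"y":0,"z":0,"wx":0,"wy":0,"wz":0}]'
python3 -m creep '[{"x":1,"y":0,"z":0,"wx":0,"wy":0,"wz":0},{"x":2,"y":0,"z":0,"wx":0,"wy":0,"wz":0},{"x":2.5,"y":0,"z":0,"wx":0,"wy":0,"wz":0}]'
```

```text
time: 10.55
position: [509.7, -28.4, 15.3]
orientation: [-0.0, 0.714, 0.7, -0.0]
contact_force: [-0.2, -1.1, -0.9]
gripper_width: 46.8
grip_force: 0.6
time: 10.92
position: [509.8, -25.9, 15.4]
orientation: [0.0, 0.714, 0.7, 0.0]
contact_force: [-0.5, -1.3, -0.8]
gripper_width: 47.2
grip_force: 0.6
```

```bash
python3 -m creep '[{"x":1,"y":0,"z":0,"wx":0,"wy":0,"wz":0},{"x":2,"y":0,"z":0,"wx":0,"wy":0,"wz":0},{"x":2,"y":0,"z":0,"wx":0,"wy":0,"wz":0}]'
python3 -m creep '[{"x":1,"y":0,"z":0,"wx":0,"wy":0,"wz":0},{"x":2,"y":0,"z":0,"wx":0,"wy":0,"wz":0},{"x":2,"y":0,"z":0,"wx":0,"wy":0,"wz":0}]'
python3 - <<'E'
from h import *
s=read_state();print(s["position"],s["contact_force"],s["moment"]);c=capture("wrist");pickle.dump((s,c),open("w5.pkl","wb"));t=capture("top")
a=cv2.resize(t["img"][180:250,205:335],(650,350),interpolation=cv2.INTER_CUBIC)
cv2.imwrite("pics/w5.png",np.vstack([np.pad(c["img"][:230],((0,0),(0,138),(0,0))),a]))
E
```

```text
time: 11.3
position: [509.8, -25.3, 15.7]
orientation: [0.001, 0.714, 0.7, -0.001]
contact_force: [-3.0, -12.5, 3.7]
gripper_width: 47.0
grip_force: 5.9
time: 11.68
position: [509.9, -25.1, 16.1]
orientation: [0.002, 0.714, 0.7, -0.002]
contact_force: [-6.3, -26.0, 9.8]
gripper_width: 46.8
grip_force: 13.1
[509.8735933  -25.08156658  16.11451068] [ -6.30308163 -26.04881927   9.78734534] [-4.80848258  1.33472165  0.04288821]
```

View pics/w5.png

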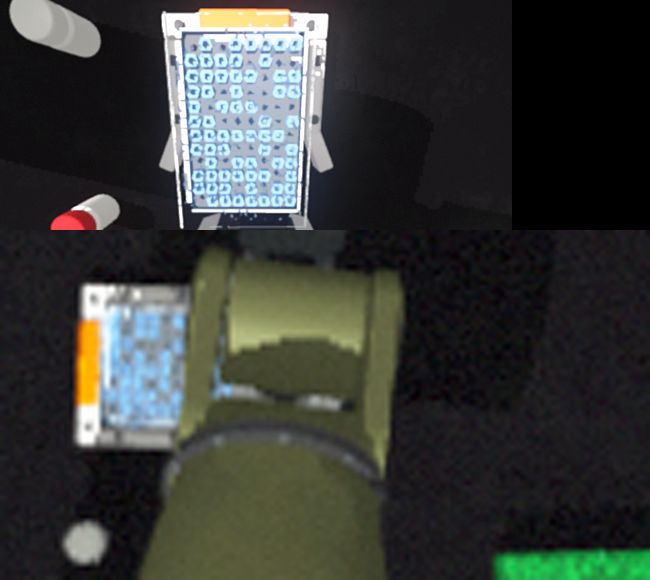

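The box is against the stop (force rose to 26 N with no further travel) and looks square between the rails. I back off along the push line, rise, and check.

```bash
python3 -m creep '[{"x":-2,"y":0,"z":0,"wx":0,"wy":0,"wz":0},{"x":-5,"y":0,"z":0,"wx":0,"wy":0,"wz":0},{"x":-15,"y":0,"z":0,"wx":0,"wy":0,"wz":0},{"x":-35,"y":0,"z":0,"wx":0,"wy":0,"wz":0},{"x":-60,"y":0,"z":-10,"wx":0,"wy":0,"wz":0},{"x":-80,"y":0,"z":-40,"wx":0,"wy":0,"wz":0},{"x":-90,"y":0,"z":-80,"wx":0,"wy":0,"wz":0},{"x":-90,"y":0,"z":-120,"wx":0,"wy":0,"wz":0},{"x":-90,"y":0,"z":-150,"wx":0,"wy":0,"wz":0},{"x":-90,"y":0,"z":-150,"wx":0,"wy":0,"wz":0}]'
python3 - <<'E'
from h import *
s=read_state();c=capture("wrist");pickle.dump((s,c),open("w6.pkl","wb"))
cv2.imwrite("pics/w6.png",cv2.resize(c["img"][0:150,180:330],None,fx=4,fy=4,interpolation=cv2.INTER_CUBIC))
E
```

```text
time: 13.02
position: [508.9, -112.5, 167.3]
orientation: [0.002, 0.714, 0.7, 0.001]
contact_force: [0.4, 0.4, -0.9]
gripper_width: 46.9
grip_force: 0.0
```

View pics/w6.png

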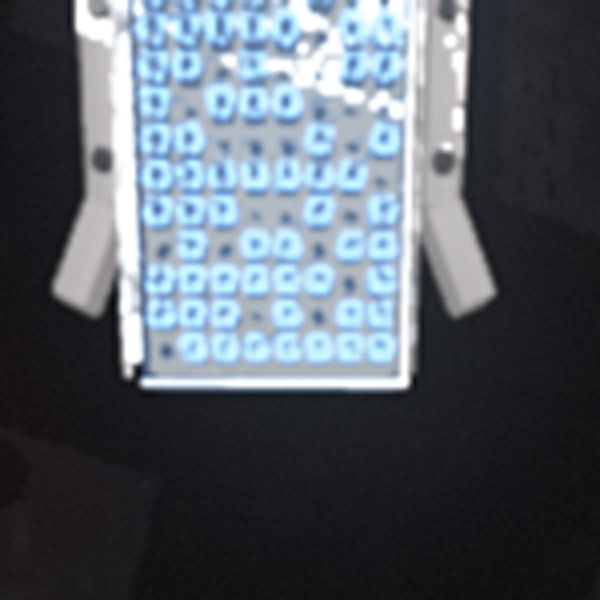

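The box sits square between the rails and parallel to them, sticking out slightly at the open end as it should. The robot is clear of it.

```bash
python3 -c "
from h import *
print(job_done())"
```

```text
the job is handed in; nothing more can be done
None
```

I pushed the blue tip box into the loading bay, square and firm against the orange-bar end stop; the arm touched nothing else, and the job was handed in at about 13 s of robot time.

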